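# Lay out the shoe-finishing bench

### The job

Lay out the finishing bench in this order: stand the open cement tin on the black strip midway between the brush pot and the plunger can, put its lid on it, then set the shoe heel flat on the strip midway between the tin and the brush pot, and last stand the small white bottle on the bench straight behind the tin (square to the strip, on the side away from the robot), with its middle 10 cm from the middle of the tin. Let go of each thing before going on to the next, and leave the dark bottle, the wax cake and the sanding block where they are.

Things in the scene. Friction and masses are not known exactly. Their poses are not given: they have to be found in the camera images.
- strip: Thin black rubber strip fixed flat on the bench, 600 mm long (its y axis, left-right), 110 mm wide (its x axis, pointing away from the robot), 4 mm thick; may lie up to 7 degrees askew. Origin: centre of its underside, on the bench, exactly midway between brush pot and plunger can.
- brush_pot: Open round steel pot full of glue brushes, diameter 84 mm, pot 85 mm tall, brushes up to about 200 mm; fixed, stands on the strip's centre line, 240 mm from the strip's centre, at its left or right end. Origin: centre of its underside, on top of the strip.
- plunger_can: Round steel solvent can with a narrow neck, a small dish on top and a brass tip, diameter 90 mm, 132 mm tall; fixed on the strip's centre line 240 mm from the strip's centre, at the other end from the brush pot. Origin: centre of its underside, on top of the strip.
- tin: Loose open round tin of bare aluminium, outer diameter 60 mm, 60 mm tall, straight walls 4 mm thick (mouth 52 mm across), about 0.12 kg; starts upright in the row of things nearest the robot. Origin: centre of its underside; z up.
- lid: Loose round steel lid of the tin, about 0.06 kg, starts lying plug down: plug 44 mm diameter and 6 mm deep, on it a flange 66 mm diameter and 4 mm thick, on it an upright black grip knob 20 mm diameter and 24 mm tall (34 mm overall). Origin: centre of the plug's underside; z up. On the tin the plug hangs in the mouth and the flange lies on the rim, so its origin is 54 mm above the tin's.
- heel: Loose brown layered shoe heel, D-shaped from above: 50 mm wide along its y axis with straight parallel sides from its flat end to the origin, 55 mm along its x axis (flat end at x = -28 mm, round end at x = +27 mm), 40 mm tall, about 0.11 kg; starts upright. Origin: centre of its underside. Its yaw is free at the end.
- bottle: Loose small white plastic bottle with a blue cap, diameter 48 mm, 110 mm tall, straight-sided up to 80 mm, then a slightly narrower shoulder and a wide cap; about 0.2 kg; starts upright. Origin: centre of its underside; z up.
- dark_bottle: Bystander: larger black bottle with black cap and paper label, diameter 62 mm, 155 mm tall, loose, among the things to be moved in the row nearest the robot. Not to be moved. Origin: centre of its underside.
- wax_cake: Bystander: round reddish-brown cake of wax, diameter 54 mm, 22 mm tall, loose, behind one end of the strip. Not to be moved. Origin: centre of its underside.
- sanding_block: Bystander: cork sanding block 50 x 100 x 30 mm (x, y, z), loose, behind the other end of the strip. Not to be moved. Origin: centre of its underside.
There are look-alikes about, which are no part of the job. What is shaped like the heel but red is not meant. Several things have the shape of the tin; the one meant has the colours described above.

How it is judged:
By the outcome, as a careful person would: the job done as asked, in the order asked, and still so for the second after the job is handed in, with the robot touching nothing.
It also fails if it takes over 128 s, if anything falls off the work surface, if the arm or the gripper's body presses on something with over 40 N, if the wrist force passes 120 N, or if a joint passes its speed limit or range.

### The arm

A 6-joint arm with a two-finger parallel gripper is mounted at the origin on the work surface. World frame = base frame: x ahead of the robot, y to its left, z up, the work surface at z = 0. Lengths are in m, angles in rad, forces in N, time in s.
With the tool pointing down it reaches from about 0.325 to 0.775 m from the base axis. Payload 5.5 kg.
Tool frame: the origin (TCP) lies on the centre line of the jaws, within the pads' length; the fingertips stand 17 mm ahead of it and the grasp point (between the pads) lies 2 mm behind it (nose_length is the distance from the TCP to the fingertips, in m); z points along the fingers, y is the line along which they close (so a half turn about z gives the same grasp; the last joint's range is limited). The gripper opens to 85 mm and grips with 20 to 120 N. Pads are 22 mm wide; open, the fingers measure 114 mm over their backs; the gripper's body (76 mm by 85 mm) begins 54 mm behind the grasp point. The pads swing forward as they close: fully open they stand 13 mm farther back than shut.
Start: joints at [-1.191, 0.091, 1.231, -0, 1.82, -0.057], TCP at [0.254, -0.544, 0.248] pointing down, gripper open.
Joint ranges: [-2.87, 2.87], [-0.86, 2.18], [0.17, 2.46], [-1.51, 4.65], [0.06, 2.69], [-2.65, 2.65]. Speed limits (rad/s): [2.57, 2.57, 3.01, 3.14, 3.14, 3.14].

### API

Orientations are given as a unit quaternion [x, y, z, w].
In Python, from workcell import state, camera, close_job, nose_length gives the robot as it stands.
- The arm moves only by the shell command python3 -m creep 'ROWS' [FORCE]. ROWS is JSON, a list of rows, each a list of 3 entries, a list of its own where there are three numbers: the shift along the tool's x, y, z in m, then the turn, a rotation vector about the tool's x, y, z in degrees, then the opening, from 0 (shut) to 1 (fully open). In form: [[[x, y, z], [ax, ay, az], claw], ...]. A call has 1 to 5 rows; each row shifts and turns the commanded pose from where the row before left it, along the tool's axes as they then stand; what a row does not reach is not made up. A row lasts 1/8 s, in which the tool goes at most 62.5 mm and 10.7 degrees, less where a joint would pass 70% of its speed; a pose out of reach is approached as far as the arm can. A call with a gripper value outside its range is refused whole. The fingers move at their own pace and stop on an object; FORCE is the grip in N (left out, the last holds). Time passes only in rows, so rows that do not move let the fingers close. It gives the time, the measured TCP pose, the force, the opening and the grip force at its end, in the units of the state.
- state(): the state, without advancing time (a new reading comes with each control period).
- camera(name): name is "scene" or "top" or "wrist"; returns a dict with "pixels" (420x560x3 uint8, blue, green, red), "depth" (420x560 float32, m along the optical axis (not along the pixel's ray), 0 where there is no reading), "vertical_fov" (degrees; the focal length in pixels is half the picture's height over the tangent of half this angle, whatever the lens; pixels are square), "cx", "cy" (the principal point, pixels), "R" (3x3) and "t" (3): a world point X has camera coordinates R X + t. Camera axes: x right, y down, z forward; pixel columns grow to the right and rows downward; lengths in m; the calibration is good to about 2 mm. The wrist camera is an equidistant fisheye: a pixel r from the principal point sees the ray r / f radians off the axis. A picture is of the moment at which its call begins.
- close_job(): hands the job in; it is judged then, once.
The state is a dict: "time_s": time; "joint_pos": joint angles; "joint_vel": joint speeds; "tau": joint torques, N m; "eef_pos": TCP position; "ee_rot": TCP orientation; "ft_force": force on the tool from outside, world axes, zero at the start; "wrist_torque": the same for the moment, N m; "gripper_width": opening from 0.0 (shut) to 1.0 (fully open); "finger_force": force on a finger pad.
Only numpy, scipy, OpenCV 4.12 (cv2) and the standard library are available. Lean on these libraries where they do the work, as an engineer would, in place of code of your own. Each camera call takes 0.05 s, during which the arm holds its last target. There are 200 camera calls.

## Working session

There is one attempt and no reset: what is moved stays moved. The work goes in short steps, Python scripts to look and compute and a shell command to move; the robot and the scene stay as the last step left them, time stands still between calls to the robot, and variables do not carry over. Pictures are saved under pics/ and viewed, at most 14 in all, crops included, and the job is handed in when it is done.

```bash
ls; mkdir -p pics; cat > h.py <<'E'
import numpy as np, cv2
from workcell import state, camera, nose_length
def shot(n):
    c=camera(n); 
    np.savez(f'last_{n}.npz',**{k:np.array(v) for k,v in c.items()})
    return c
def cloud(c):
    h,w=c['depth'].shape; f=h/2/np.tan(np.radians(float(c['vertical_fov']))/2)
    v,u=np.mgrid[:h,:w]; d=c['depth']
    x=(u-float(c['cx']));y=(v-float(c['cy']))
    P=np.stack([x/f*d,y/f*d,d],-1)
    return (P-np.array(c['t']).ravel())@np.array(c['R'])
E
python3 - <<'E'
from h import *
print(state()); print(nose_length)
for n in ['scene','top']:
    c=shot(n); cv2.imwrite(f'pics/{n}0.png',c['pixels']); P=cloud(c)
    print(n,c['vertical_fov'],c['cx'],c['cy'],np.round(c['R'],3).tolist(),c['t'])
E
```

```text
pics
{'time_s': 0.0, 'joint_pos': array([-1.19069401e+00,  9.18527364e-02,  1.23186496e+00,  1.75363566e-05,
        1.81981467e+00, -5.66956687e-02]), 'joint_vel': array([ 0.00043677, -0.00089826, -0.00045085,  0.00049261, -0.00125473,
       -0.00048081]), 'tau': array([-1.83672841e-03, -4.58732772e+01, -4.18024528e+01, -2.70854844e-04,
        1.16442307e-02, -1.11114224e-05]), 'eef_pos': array([ 0.25373742, -0.5434324 ,  0.24716633]), 'ee_rot': array([ 9.76244660e-01,  2.16668923e-01, -1.47757971e-04, -9.58575437e-04]), 'ft_force': array([-0.0241875 ,  0.27242168,  0.45036017]), 'wrist_torque': array([0.03387489, 0.03964422, 0.0085787 ]), 'finger_force': 0.0, 'gripper_width': 0.9983689607390795}
0.017
scene 44.74198329796652 280.03976512965113 216.36377302898222 [[-0.891, 0.453, -0.008], [0.305, 0.587, -0.75], [-0.335, -0.671, -0.662]] [ 0.50903911 -0.13587033  1.4145114 ]
top 48.672920947306984 280.67809265460886 209.45552876412145 [[0.02, -1.0, 0.003], [-0.985, -0.02, -0.17], [0.17, 0.0, -0.985]] [-0.02349153  0.53826616  0.9509056 ]
```

View pics/top0.png

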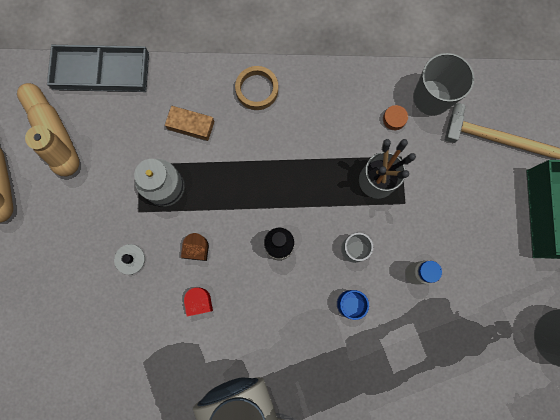

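View pics/scene0.png

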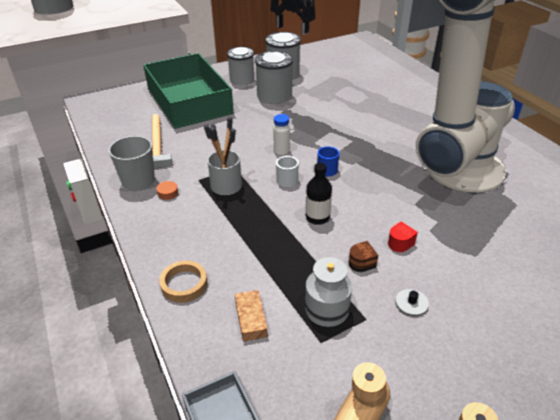

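Top view shows plunger can (158,180) left, brush pot (382,175) right, tin (358,247), lid (129,260), heel (194,247), white bottle (430,271), dark bottle (279,242), wax (396,117), block (190,123). The blue tin (353,305) and the red heel (198,301) are decoys.

```bash
cat > m.py <<'E'
from h import *
c=camera('top'); P=cloud(c); Z=P[...,2]; im=c['pixels'].astype(int)
def win(u,v,r=26):
    m=np.zeros(Z.shape,bool); m[v-r:v+r,u-r:u+r]=1; return m&(c['depth']>0)
def circ(m,name):
    p=P[m]; (x,y),r=cv2.minEnclosingCircle(p[:,:2].astype(np.float32))
    print(name,len(p),'c',round(x,4),round(y,4),'r',round(r,4),'med',np.round(np.median(p,0),4))
circ(win(358,247)&(Z>.056)&(Z<.066),'tin rim')
circ(win(129,260)&(Z>.006)&(Z<.016),'lid flange'); circ(win(129,260,14)&(Z>.028),'knob')
circ(win(430,271)&(Z>.1),'bottlecap')
circ(win(279,242)&(Z>.14),'dark cap')
circ(win(396,117,20)&(Z>.017)&(Z<.03),'wax')
circ(win(382,175)&(Z>.083)&(Z<.095),'pot rim')
circ(win(158,180,30)&(Z>.125),'can top')
for u,v,z,n in [(194,247,.034,'heel'),(190,123,.025,'block')]:
    m=win(u,v,30)&(Z>z)&(Z<z+.012)
    circ(m,n); print(cv2.minAreaRect((P[m][:,:2]*1000).astype(np.float32)))
m=(im.max(-1)<40)&(Z<.012)&(Z>-.006); m[:150]=0; m[222:]=0; m[:,:130]=0; m[:,412:]=0
r=cv2.minAreaRect((P[m][:,:2]*1000).astype(np.float32)); print('strip',m.sum(),r,np.median(Z[m]))
print('bench z',np.median(Z[220:300,220:250]))
E
python3 m.py
```

```text
tin rim 171 c 0.4615 -0.1764 r 0.0299 med [ 0.4606 -0.1754  0.0598]
lid flange 630 c 0.4172 0.3292 r 0.0492 med [0.4276 0.3146 0.0103]
knob 71 c 0.4284 0.3168 r 0.0101 med [0.4288 0.3161 0.0335]
bottlecap 402 c 0.4111 -0.3088 r 0.022 med [ 0.4107 -0.3078  0.1102]
dark cap 177 c 0.4635 -0.0097 r 0.0144 med [ 0.4631 -0.0102  0.1552]
wax 429 c 0.7767 -0.2842 r 0.0455 med [ 0.7641 -0.2703  0.0225]
pot rim 195 c 0.6174 -0.2283 r 0.0423 med [ 0.6098 -0.2209  0.0887]
can top 274 c 0.5919 0.2505 r 0.0317 med [0.5909 0.2502 0.1261]
heel 558 c 0.4534 0.1723 r 0.0323 med [0.4549 0.1715 0.0403]
((457.9718933105469, 171.5881805419922), (50.57247543334961, 54.747047424316406), 84.96931457519531)
block 952 c 0.7391 0.1999 r 0.0542 med [0.7389 0.1995 0.0303]
((739.3016967773438, 200.328125), (100.8685531616211, 51.019954681396484), 75.20372009277344)
strip 9323 ((605.036865234375, 10.888916015625), (110.60478210449219, 598.7518310546875), 3.0032382011413574) 0.0044094112957024836
bench z 0.00024200379492289928
```

```bash
cat > go.py <<'E'
import sys
from h import *
from scipy.spatial.transform import Rotation as R
# go.py x y z [yawdeg]: turn (deg about tool z) and then shift in the tool's axes
s=state(); a=[float(v) for v in sys.argv[1:]]; r=R.from_quat(s['ee_rot']); M=r.as_matrix()
yaw=np.degrees(np.arctan2(M[1,0],M[0,0]))
print('t',round(s['time_s'],2),'tcp',np.round(s['eef_pos'],4),'yaw',round(yaw,1),'tilt',np.round(M[:2,2],4),'grip',round(s['gripper_width'],3),round(s['finger_force'],1),'F',np.round(s['ft_force'],1),'q',np.round(s['joint_pos'],2))
if a:
    turn=((yaw-(a[3] if len(a)>3 else yaw))+90)%180-90
    M=(r*R.from_euler('z',turn,degrees=True)).as_matrix()
    print('turn',round(turn,1),'shift mm',np.round(1000*M.T@(np.array(a[:3])-s['eef_pos']),1))
E
python3 go.py .461 -.176 .15 0
python3 - <<'E'
from h import *
c=camera('top');P=cloud(c);m=np.zeros(P.shape[:2],bool);m[100:210,330:440]=1
p=P[m&(P[...,2]>.095)&(c['depth']>0)];print('brush extents',p.min(0),p.max(0))
m=np.zeros(P.shape[:2],bool);m[217:277,164:224]=1
p=P[m&(P[...,2]>.035)&(P[...,2]<.05)]
t=np.radians(-5);x=np.array([np.cos(t),np.sin(t)]);y=np.array([-np.sin(t),np.cos(t)])
q=(p[:,:2]-[.458,.1716])@np.c_[x,y]*1000
for lo in range(-28,28,8):
    k=q[(q[:,0]>=lo)&(q[:,0]<lo+8)]; print(lo,len(k),k[:,1].min().round(1),k[:,1].max().round(1))
E
python3 -m creep '[[[0,0,0],[0,0,10],1],[[0,0,0],[0,0,10],1],[[0,0,0],[0,0,5],1]]' 40
```

```text
t 0.15 tcp [ 0.2538 -0.5435  0.2474] yaw 25.0 tilt [-0.0006  0.0014] grip 0.997 0.0 F [ 0.7 -0.8  0. ] q [-1.19  0.09  1.23 -0.    1.82 -0.06]
turn 25.0 shift mm [ 207.3 -367.4   97.8]
brush extents [ 0.57921363 -0.34367874  0.09579516] [ 0.7730513  -0.19523952  0.20392542]
-28 85 -25.1 23.6
-20 89 -25.3 24.9
-12 87 -25.3 23.8
-4 92 -25.0 24.5
4 86 -24.1 23.7
12 72 -20.6 22.0
20 43 -17.2 17.4
time_s: 0.57
eef_pos: [0.2538, -0.5436, 0.248]
ee_rot: [1.0, -0.002, -0.0, -0.0]
ft_force: [-0.6, 0.7, -0.1]
gripper_width: 1.0
finger_force: 0.0
```

```bash
python3 -m creep '[[[0.029,-0.052,0],[0,0,0],1],[[0.029,-0.052,0],[0,0,0],1],[[0.029,-0.052,0],[0,0,0],1],[[0.029,-0.052,0],[0,0,0],1],[[0.029,-0.052,0],[0,0,0],1]]'
python3 -m creep '[[[0.029,-0.052,0],[0,0,0],1],[[0.029,-0.052,0.02],[0,0,0],1],[[0,0,0.05],[0,0,0],1],[[0,0,0],[0,0,0],1]]'
python3 go.py .461 -.1758 .042 0
```

```text
time_s: 1.2
eef_pos: [0.3992, -0.2818, 0.2482]
ee_rot: [1.0, 0.0, 0.0, 0.0]
ft_force: [0.9, -0.9, -0.5]
gripper_width: 1.002
finger_force: 0.0
time_s: 1.7
eef_pos: [0.4546, -0.1782, 0.1736]
ee_rot: [1.0, 0.001, -0.004, -0.002]
ft_force: [-0.5, -0.0, -0.5]
gripper_width: 0.999
finger_force: 0.0
t 1.7 tcp [ 0.4546 -0.1782  0.1736] yaw 0.1 tilt [-0.0085  0.0038] grip 0.999 0.0 F [-0.5 -0.  -0.5] q [-0.44 -0.21  1.65 -0.    1.71  1.13]
turn 0.1 shift mm [  7.5  -1.9 131.6]
```

```bash
python3 -m creep '[[[0.007,-0.003,0.04],[0,0,0],1],[[0,0,0.04],[0,0,0],1],[[0,0,0.03],[0,0,0],1],[[0,0,0],[0,0,0],1],[[0,0,0],[0,0,0],1]]'
python3 go.py .461 -.1758 .042 0
```

```text
time_s: 2.33
eef_pos: [0.4646, -0.178, 0.0712]
ee_rot: [1.0, -0.0, 0.002, 0.001]
ft_force: [0.7, 0.2, -0.1]
gripper_width: 0.997
finger_force: 0.0
t 2.33 tcp [ 0.4646 -0.178   0.0712] yaw -0.0 tilt [ 0.0032 -0.0015] grip 0.997 0.0 F [ 0.7  0.2 -0.1] q [-0.43 -0.15  1.78 -0.    1.51  1.14]
turn -0.0 shift mm [-3.7 -2.2 29.2]
```

```bash
python3 -m creep '[[[-0.003,-0.002,0.015],[0,0,0],1],[[0,0,0.012],[0,0,0],1],[[0,0,0],[0,0,0],1],[[0,0,0],[0,0,0],0.5],[[0,0,0],[0,0,0],0.5]]' 40
python3 -m creep '[[[0,0,0],[0,0,0],0.5],[[0,0,0],[0,0,0],0.5],[[0,0,0],[0,0,0],0.5],[[0,0,0],[0,0,0],0.5]]'
python3 go.py .461 -.1758 .042 0
```

```text
time_s: 2.95
eef_pos: [0.4611, -0.1751, 0.0424]
ee_rot: [1.0, 0.0, 0.001, 0.0]
ft_force: [0.7, -0.6, -0.3]
gripper_width: 0.686
finger_force: 43.0
time_s: 3.45
eef_pos: [0.4611, -0.175, 0.0422]
ee_rot: [1.0, 0.0, 0.001, 0.0]
ft_force: [1.2, -0.0, 5.6]
gripper_width: 0.687
finger_force: 43.4
t 3.45 tcp [ 0.4611 -0.175   0.0422] yaw 0.0 tilt [ 0.0015 -0.0006] grip 0.687 43.4 F [ 1.2 -0.   5.6] q [-0.43 -0.14  1.83  0.    1.45  1.14]
turn 0.0 shift mm [-0.1  0.8  0.2]
```

```bash
python3 -m creep '[[[0,0,-0.03],[0,0,0],0.5],[[0,0,-0.05],[0,0,0],0.5],[[0,0,-0.05],[0,0,0],0.5],[[0,0,-0.03],[0,0,0],0.5],[[0.036,-0.046,0],[0,0,0],0.5]]'
python3 -m creep '[[[0.036,-0.046,0],[0,0,0],0.5],[[0.036,-0.046,0],[0,0,0],0.5],[[0.036,-0.046,0],[0,0,0],0.5],[[0,0,0],[0,0,0],0.5],[[0,0,0],[0,0,0],0.5]]'
python3 go.py .6047 .011 .049 0
python3 - <<'E'
from h import *
cv2.imwrite('pics/top1.png',camera('top')['pixels'][80:330,100:480])
E
```

```text
time_s: 4.08
eef_pos: [0.4968, -0.1312, 0.2046]
ee_rot: [1.0, -0.003, 0.002, 0.002]
ft_force: [1.5, 0.4, -0.8]
gripper_width: 0.684
finger_force: 43.4
time_s: 4.7
eef_pos: [0.604, 0.0092, 0.2]
ee_rot: [1.0, 0.001, -0.001, 0.0]
ft_force: [0.0, 0.1, -1.0]
gripper_width: 0.684
finger_force: 43.4
t 4.7 tcp [0.604  0.0092 0.2   ] yaw 0.1 tilt [-0.0027 -0.0004] grip 0.684 43.4 F [ 0.   0.1 -1. ] q [-0.04  0.1   1.31 -0.    1.74  1.53]
turn 0.1 shift mm [  1.1  -1.8 151. ]
```

View pics/top1.png

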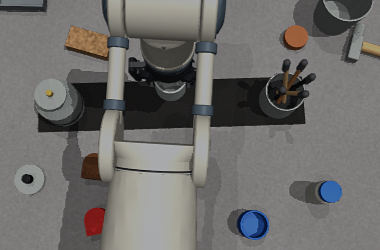

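The tin hangs in the gripper at crop (172,88), above the middle of the strip. I'll lower it.

```bash
python3 -m creep '[[[0.001,-0.002,0.05],[0,0,0],0.5],[[0,0,0.05],[0,0,0],0.5],[[0,0,0.03],[0,0,0],0.5],[[0,0,0.01],[0,0,0],0.5],[[0,0,0],[0,0,0],0.5]]'
python3 -m creep '[[[0,0,0],[0,0,0],0.5],[[0,0,0],[0,0,0],0.5]]'
python3 go.py .6047 .011 .047 0
```

```text
time_s: 5.38
eef_pos: [0.6053, 0.0104, 0.0619]
ee_rot: [1.0, -0.0, 0.0, 0.0]
ft_force: [0.5, -0.5, -0.8]
gripper_width: 0.685
finger_force: 43.5
time_s: 5.62
eef_pos: [0.6064, 0.0111, 0.0634]
ee_rot: [1.0, 0.0, 0.002, 0.0]
ft_force: [0.8, -0.2, -0.6]
gripper_width: 0.689
finger_force: 43.5
t 5.62 tcp [0.6064 0.0111 0.0634] yaw 0.0 tilt [ 0.0031 -0.0001] grip 0.689 43.5 F [ 0.8 -0.2 -0.6] q [-0.04  0.15  1.5   0.    1.49  1.53]
turn 0.0 shift mm [-1.7  0.1 16.4]
```

```bash
python3 -m creep '[[[-0.001,0,0.008],[0,0,0],0.5],[[0,0,0.006],[0,0,0],0.5],[[0,0,0.002],[0,0,0],0.5],[[0,0,0],[0,0,0],0.5],[[0,0,0],[0,0,0],0.5]]'
python3 go.py .6047 .011 .047 0
```

```text
time_s: 6.25
eef_pos: [0.6042, 0.0113, 0.0462]
ee_rot: [1.0, 0.0, -0.0, 0.0]
ft_force: [-4.3, 0.4, 5.5]
gripper_width: 0.684
finger_force: 44.1
t 6.25 tcp [0.6042 0.0113 0.0462] yaw 0.0 tilt [-0.0003 -0.    ] grip 0.684 44.1 F [-4.3  0.4  5.5] q [-0.04  0.16  1.52 -0.    1.47  1.53]
turn 0.0 shift mm [ 0.5  0.3 -0.8]
```

```bash
python3 -m creep '[[[0,0,0],[0,0,0],1],[[0,0,0],[0,0,0],1],[[0,0,0],[0,0,0],1],[[0,0,-0.05],[0,0,0],1],[[0,0,-0.05],[0,0,0],1]]'
python3 -m creep '[[[0,0,-0.05],[0,0,0],1],[[-0.029,-0.051,0],[0,0,0],1],[[-0.029,-0.051,0],[0,0,0],1],[[-0.029,-0.051,0],[0,0,0],1],[[-0.029,-0.051,0],[0,0,0],1]]'
python3 -m creep '[[[-0.029,-0.051,0],[0,0,0],1],[[-0.029,-0.051,0.03],[0,0,0],0.6],[[0,0,0.04],[0,0,0],0.6],[[0,0,0],[0,0,0],0.6],[[0,0,0],[0,0,0],0.6]]'
python3 go.py .4286 .3165 .031 0
cat > tin.py <<'E'
from h import *
c=camera('top'); P=cloud(c); Z=P[...,2]
m=(abs(P[...,0]-.605)<.05)&(abs(P[...,1]-.011)<.05)&(Z>.058)&(Z<.07)&(c['depth']>0)
p=P[m]; print('tin',cv2.minEnclosingCircle(p[:,:2].astype(np.float32)),np.median(p[:,2]),len(p))
E
python3 tin.py
```

```text
time_s: 6.88
eef_pos: [0.6039, 0.0112, 0.1455]
ee_rot: [1.0, 0.0, -0.001, -0.0]
ft_force: [0.6, -0.2, 1.1]
gripper_width: 1.007
finger_force: 0.0
time_s: 7.5
eef_pos: [0.4873, 0.2165, 0.1954]
ee_rot: [1.0, 0.0, 0.0, -0.0]
ft_force: [0.3, 0.4, -0.4]
gripper_width: 0.999
finger_force: 0.0
time_s: 8.12
eef_pos: [0.4325, 0.3144, 0.1284]
ee_rot: [1.0, -0.0, 0.001, -0.0]
ft_force: [-0.9, -0.9, 0.1]
gripper_width: 0.603
finger_force: 0.0
t 8.12 tcp [0.4325 0.3144 0.1284] yaw -0.0 tilt [0.0012 0.0007] grip 0.603 0.0 F [-0.9 -0.9  0.1] q [ 0.56 -0.08  1.61 -0.    1.61  2.14]
turn -0.0 shift mm [-4.  -2.1 97.4]
tin ((0.604742705821991, 0.011197574436664581), 0.03011334501206875) 0.06390006266676221 178
```

```bash
python3 -m creep '[[[-0.004,-0.002,0.04],[0,0,0],0.6],[[0,0,0.03],[0,0,0],0.6],[[0,0,0],[0,0,0],0.6],[[0,0,0],[0,0,0],0.6],[[0,0,0],[0,0,0],0.6]]'
python3 go.py .4286 .3165 .031 0
python3 - <<'E'
from h import *
c=camera('wrist'); cv2.imwrite('pics/w1.png',c['pixels'])
E
```

```text
time_s: 8.8
eef_pos: [0.4291, 0.3171, 0.0595]
ee_rot: [1.0, 0.0, 0.002, -0.001]
ft_force: [0.3, -0.4, -1.0]
gripper_width: 0.596
finger_force: 0.0
t 8.8 tcp [0.4291 0.3171 0.0595] yaw 0.0 tilt [0.0033 0.0021] grip 0.596 0.0 F [ 0.3 -0.4 -1. ] q [ 0.57 -0.04  1.7  -0.    1.48  2.14]
turn 0.0 shift mm [-0.6  0.6 28.5]
```

View pics/w1.png

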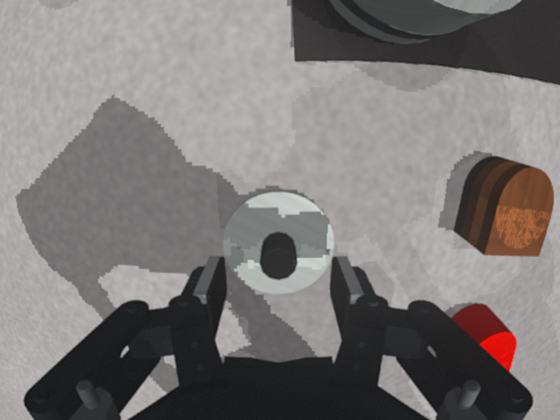

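The knob is at about (279,255), between the fingers at about (218,280) and (342,280), and looks centred. I'll go down.

```bash
python3 -m creep '[[[0,0,0.015],[0,0,0],0.6],[[0,0,0.012],[0,0,0],0.6],[[0,0,0],[0,0,0],0.6],[[0,0,0],[0,0,0],0.6],[[0,0,0],[0,0,0],0.6]]'
python3 go.py .4286 .3165 .031 0
```

```text
time_s: 9.48
eef_pos: [0.4281, 0.3167, 0.0304]
ee_rot: [1.0, 0.0, 0.0, -0.0]
ft_force: [0.3, 0.6, 0.4]
gripper_width: 0.596
finger_force: 0.0
t 9.47 tcp [0.4281 0.3167 0.0304] yaw 0.0 tilt [0.0007 0.0004] grip 0.596 0.0 F [0.3 0.6 0.4] q [ 0.57 -0.02  1.74 -0.    1.43  2.14]
turn 0.0 shift mm [ 0.5  0.2 -0.6]
```

```bash
python3 -m creep '[[[0,0,0],[0,0,0],0.1],[[0,0,0],[0,0,0],0.1],[[0,0,0],[0,0,0],0.1],[[0,0,0],[0,0,0],0.1],[[0,0,0],[0,0,0],0.1]]' 40
python3 -m creep '[[[0,0,0],[0,0,0],0.1],[[0,0,-0.02],[0,0,0],0.1],[[0,0,-0.05],[0,0,0],0.1],[[0,0,-0.05],[0,0,0],0.1],[[0,0,-0.05],[0,0,0],0.1]]'
python3 go.py .6047 .0112 .15 0
```

```text
time_s: 10.1
eef_pos: [0.428, 0.3167, 0.0304]
ee_rot: [1.0, 0.0, 0.0, -0.0]
ft_force: [0.4, 0.2, 3.8]
gripper_width: 0.218
finger_force: 39.2
time_s: 10.72
eef_pos: [0.4274, 0.3163, 0.2023]
ee_rot: [1.0, 0.0, -0.0, -0.0]
ft_force: [0.6, -0.4, -1.0]
gripper_width: 0.216
finger_force: 39.1
t 10.72 tcp [0.4274 0.3163 0.2023] yaw 0.0 tilt [-0.  0.] grip 0.216 39.1 F [ 0.6 -0.4 -1. ] q [ 0.57 -0.1   1.5   0.    1.74  2.14]
turn 0.0 shift mm [177.3 305.1  52.2]
```

```bash
python3 -m creep '[[[0.0295,0.051,0],[0,0,0],0.1],[[0.0295,0.051,0],[0,0,0],0.1],[[0.0295,0.051,0],[0,0,0],0.1],[[0.0295,0.051,0],[0,0,0],0.1],[[0.0295,0.051,0],[0,0,0],0.1]]'
python3 -m creep '[[[0.0295,0.050,0],[0,0,0],0.1],[[0,0,0.04],[0,0,0],0.1],[[0,0,0.02],[0,0,0],0.1],[[0,0,0],[0,0,0],0.1],[[0,0,0],[0,0,0],0.1]]'
python3 go.py .6044 .0112 .0884 0
python3 - <<'E'
from h import *
c=camera('wrist'); cv2.imwrite('pics/w2.png',c['pixels'])
E
```

```text
time_s: 11.35
eef_pos: [0.5759, 0.0598, 0.2008]
ee_rot: [1.0, 0.0, 0.0, -0.0]
ft_force: [-0.4, 1.1, -1.6]
gripper_width: 0.22
finger_force: 39.3
time_s: 11.98
eef_pos: [0.6052, 0.0124, 0.1417]
ee_rot: [1.0, 0.001, 0.001, 0.0]
ft_force: [0.6, -0.1, -1.0]
gripper_width: 0.218
finger_force: 39.3
t 11.97 tcp [0.6052 0.0124 0.1417] yaw 0.1 tilt [ 0.002 -0.   ] grip 0.218 39.3 F [ 0.6 -0.1 -1. ] q [-0.04  0.11  1.4   0.    1.63  1.53]
turn 0.1 shift mm [-0.9  1.2 53.3]
```

View pics/w2.png

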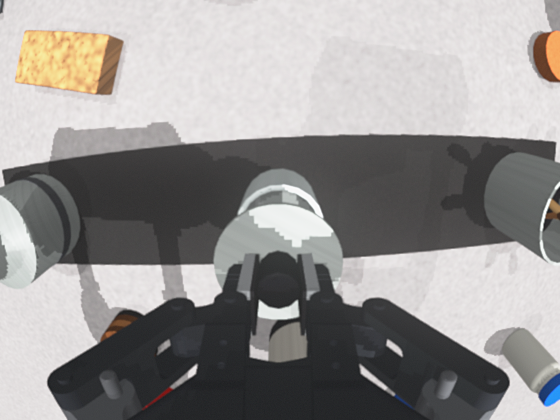

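The lid is held level at (279,250), above the tin, whose far wall shows at (280,200).

```bash
python3 -m creep '[[[-0.0005,0.001,0.025],[0,0,0],0.1],[[0,0,0.015],[0,0,0],0.1],[[0,0,0],[0,0,0],0.1],[[0,0,0],[0,0,0],0.1],[[0,0,0],[0,0,0],0.1]]'
python3 go.py .6044 .0112 .0884 0
```

```text
time_s: 12.65
eef_pos: [0.605, 0.0106, 0.1012]
ee_rot: [1.0, 0.0, 0.001, 0.0]
ft_force: [0.8, -0.6, -0.9]
gripper_width: 0.214
finger_force: 39.3
t 12.65 tcp [0.605  0.0106 0.1012] yaw 0.0 tilt [ 0.0019 -0.0001] grip 0.214 39.3 F [ 0.8 -0.6 -0.9] q [-0.04  0.12  1.46  0.    1.56  1.53]
turn 0.0 shift mm [-0.6 -0.6 12.8]
```

```bash
python3 -m creep '[[[-0.0005,0,0.006],[0,0,0],0.1],[[0,0,0.004],[0,0,0],0.1],[[0,0,0.001],[0,0,0],0.1],[[0,0,0],[0,0,0],0.1],[[0,0,0],[0,0,0],0.1]]'
python3 go.py .6044 .0112 .0884 0
```

```text
time_s: 13.28
eef_pos: [0.604, 0.0106, 0.089]
ee_rot: [1.0, 0.0, 0.0, 0.0]
ft_force: [-0.7, 0.4, -0.2]
gripper_width: 0.214
finger_force: 39.3
t 13.28 tcp [0.604  0.0106 0.089 ] yaw 0.0 tilt [ 0.0001 -0.    ] grip 0.214 39.3 F [-0.7  0.4 -0.2] q [-0.04  0.13  1.47 -0.    1.54  1.53]
turn 0.0 shift mm [ 0.4 -0.6  0.6]
```

```bash
python3 -m creep '[[[0,0,0],[0,0,0],0.5],[[0,0,0],[0,0,0],0.5],[[0,0,-0.02],[0,0,0],0.5],[[0,0,-0.05],[0,0,0],0.6],[[0,0,-0.04],[0,0,0],1]]'
python3 -m creep '[[[-0.0395,-0.0405,0],[0,0,0],1],[[-0.0395,-0.0405,0],[0,0,0],1],[[-0.0395,-0.0405,0],[0,0,0],1],[[-0.0395,-0.0405,0],[0,0,0],1],[[0,0,0.04],[0,0,5],1]]'
python3 -m creep '[[[0,0,0.04],[0,0,0],1],[[0,0,0],[0,0,0],1],[[0,0,0],[0,0,0],1]]'
python3 go.py .446 .1726 .026 -5
python3 tin.py
python3 - <<'E'
from h import *
cv2.imwrite('pics/s2.png',camera('scene')['pixels'][150:350,180:480]); cv2.imwrite('pics/w3.png',camera('wrist')['pixels'])
E
```

```text
time_s: 13.9
eef_pos: [0.6042, 0.0106, 0.2027]
ee_rot: [1.0, 0.0, 0.001, 0.0]
ft_force: [0.9, -0.5, -0.1]
gripper_width: 0.796
finger_force: 0.0
time_s: 14.52
eef_pos: [0.446, 0.1757, 0.1647]
ee_rot: [0.999, -0.042, 0.005, -0.002]
ft_force: [0.7, -1.0, -1.3]
gripper_width: 1.0
finger_force: 0.0
time_s: 14.9
eef_pos: [0.4468, 0.1727, 0.1215]
ee_rot: [0.999, -0.043, 0.001, -0.001]
ft_force: [0.9, -0.6, 0.8]
gripper_width: 0.997
finger_force: 0.0
t 14.9 tcp [0.4468 0.1727 0.1215] yaw -5.0 tilt [0.0029 0.0009] grip 0.997 0.0 F [ 0.9 -0.6  0.8] q [ 0.3  -0.23  1.76  0.    1.61  1.96]
turn 0.0 shift mm [-1.   0.2 95.5]
tin ((0.6044352650642395, 0.010379860177636147), 0.033511318266391754) 0.06802797713136506 525
```

View pics/s2.png

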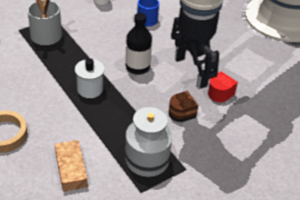

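View pics/w3.png

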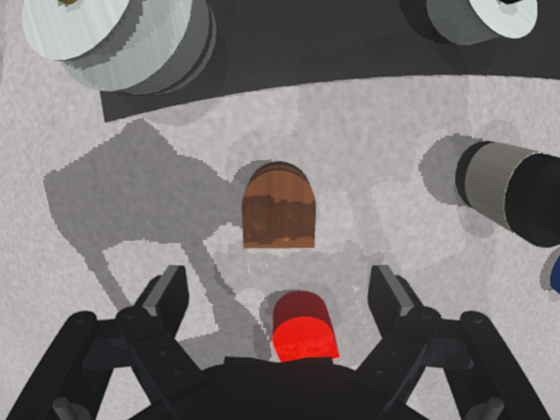

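The lid sits on the tin at crop (90,78), level, with its flange at z = 0.068. The heel is at (279,205) and square to the fingers. I'll descend.

```bash
python3 -m creep '[[[-0.001,0,0.04],[0,0,0],1],[[0,0,0.03],[0,0,0],1],[[0,0,0.02],[0,0,0],1],[[0,0,0.004],[0,0,0],1],[[0,0,0],[0,0,0],1]]'
python3 go.py .446 .1726 .026 -5
python3 -m creep '[[[0,0,0],[0,0,0],1],[[0,0,0],[0,0,0],1]]'
```

```text
time_s: 15.68
eef_pos: [0.4456, 0.1727, 0.0261]
ee_rot: [0.999, -0.043, 0.001, -0.0]
ft_force: [-0.3, 0.1, 0.1]
gripper_width: 0.998
finger_force: 0.0
t 15.68 tcp [0.4456 0.1727 0.0261] yaw -5.0 tilt [0.0014 0.0005] grip 0.998 0.0 F [-0.3  0.1  0.1] q [ 0.3  -0.17  1.88  0.    1.43  1.96]
turn 0.0 shift mm [0.4 0.1 0.1]
time_s: 15.92
eef_pos: [0.4455, 0.1728, 0.026]
ee_rot: [0.999, -0.043, 0.001, -0.0]
ft_force: [-0.3, -0.2, 0.2]
gripper_width: 1.007
finger_force: 0.0
```

```bash
python3 -m creep '[[[0,0,0],[0,0,0],0.3],[[0,0,0],[0,0,0],0.3],[[0,0,0],[0,0,0],0.3],[[0,0,0],[0,0,0],0.3],[[0,0,0],[0,0,0],0.3]]' 40
python3 -m creep '[[[0,0,-0.03],[0,0,0],0.3],[[0,0,-0.05],[0,0,0],0.3],[[0,0,-0.06],[0,0,0],0.3],[[0,0,-0.06],[0,0,0],0.3],[[0,0,-0.02],[0,0,0],0.3]]'
python3 -m creep '[[[0.0295,0.0443,0],[0,0,0],0.3],[[0.0295,0.0443,0],[0,0,0],0.3],[[0.0295,0.0443,0],[0,0,0],0.3],[[0.0295,0.0443,0],[0,0,0],0.3],[[0.0295,0.0443,0],[0,0,0],0.3]]'
python3 go.py .5985 -.1078 .031 -5
```

```text
time_s: 16.55
eef_pos: [0.445, 0.1727, 0.0252]
ee_rot: [0.999, -0.043, 0.0, -0.0]
ft_force: [-0.8, 0.2, 2.5]
gripper_width: 0.584
finger_force: 43.0
time_s: 17.18
eef_pos: [0.4457, 0.1728, 0.2493]
ee_rot: [0.999, -0.043, 0.003, -0.001]
ft_force: [-0.5, -0.6, -2.0]
gripper_width: 0.58
finger_force: 42.7
time_s: 17.8
eef_pos: [0.573, -0.0625, 0.2439]
ee_rot: [0.999, -0.043, -0.001, -0.0]
ft_force: [0.5, -0.8, -1.1]
gripper_width: 0.583
finger_force: 42.6
t 17.8 tcp [ 0.573  -0.0625  0.2439] yaw -5.0 tilt [-0.0014  0.0004] grip 0.583 42.6 F [ 0.5 -0.8 -1.1] q [-0.17  0.03  1.3   0.    1.81  1.49]
turn 0.0 shift mm [ 29.7  43.  212.9]
```

```bash
python3 -m creep '[[[0.0295,0.043,0],[0,0,0],0.3],[[0,0,0],[0,0,0],0.3],[[0,0,0.05],[0,0,0],0.3],[[0,0,0.05],[0,0,0],0.3],[[0,0,0],[0,0,0],0.3]]'
python3 -m creep '[[[0,0,0.04],[0,0,0],0.3],[[0,0,0.03],[0,0,0],0.3],[[0,0,0],[0,0,0],0.3],[[0,0,0],[0,0,0],0.3]]'
python3 go.py .5985 -.1078 .031 -5
python3 - <<'E'
from h import *
cv2.imwrite('pics/w4.png',camera('wrist')['pixels'])
E
```

```text
time_s: 18.42
eef_pos: [0.5951, -0.1047, 0.1389]
ee_rot: [0.999, -0.043, -0.006, -0.001]
ft_force: [-0.7, -0.8, -1.5]
gripper_width: 0.581
finger_force: 42.5
time_s: 18.92
eef_pos: [0.5996, -0.1062, 0.0782]
ee_rot: [0.999, -0.043, 0.002, 0.0]
ft_force: [0.5, 0.5, -0.8]
gripper_width: 0.579
finger_force: 42.6
t 18.93 tcp [ 0.5996 -0.1062  0.0782] yaw -5.0 tilt [ 0.0039 -0.0009] grip 0.579 42.6 F [ 0.5  0.5 -0.8] q [-0.23  0.14  1.48  0.    1.52  1.43]
turn 0.0 shift mm [-1.1  1.6 47.2]
```

View pics/w4.png

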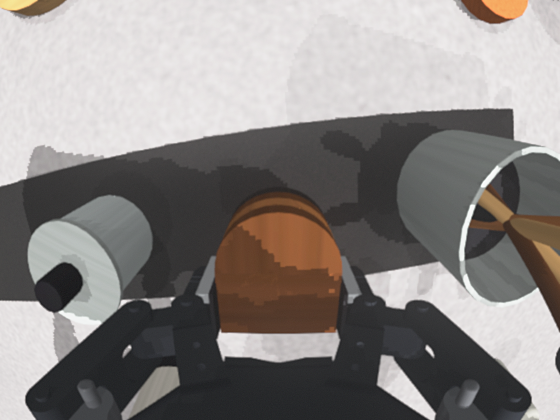

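The heel is held square at (280,270), with the tin at (85,260) and the pot at (470,210), both clear of it.

```bash
python3 -m creep '[[[-0.001,0.001,0.02],[0,0,0],0.3],[[0,0,0.015],[0,0,0],0.3],[[0,0,0.006],[0,0,0],0.3],[[0,0,0],[0,0,0],0.3],[[0,0,0],[0,0,0],0.3]]'
python3 go.py .5985 -.1078 .0295 -5
```

```text
time_s: 19.6
eef_pos: [0.5975, -0.1073, 0.0344]
ee_rot: [0.999, -0.043, 0.0, 0.0]
ft_force: [-0.1, -0.3, -1.3]
gripper_width: 0.576
finger_force: 42.6
t 19.6 tcp [ 0.5975 -0.1073  0.0344] yaw -5.0 tilt [ 0.0007 -0.0002] grip 0.576 42.6 F [-0.1 -0.3 -1.3] q [-0.23  0.17  1.52 -0.    1.44  1.42]
turn 0.0 shift mm [1.1 0.4 4.9]
```

```bash
python3 -m creep '[[[0.001,0,0.003],[0,0,0],0.3],[[0,0,0.0015],[0,0,0],0.3],[[0,0,0],[0,0,0],0.3],[[0,0,0],[0,0,0],0.3]]'
python3 go.py .5985 -.1078 .0295 -5
python3 -m creep '[[[0,0,0],[0,0,0],0.7],[[0,0,0],[0,0,0],0.85],[[0,0,0],[0,0,0],0.85],[[0,0,-0.03],[0,0,0],0.85],[[0,0,-0.05],[0,0,0],0.85]]'
python3 go.py .411 -.308 .19 0
```

```text
time_s: 20.1
eef_pos: [0.5982, -0.1072, 0.0294]
ee_rot: [0.999, -0.043, -0.0, -0.0]
ft_force: [0.4, 0.3, -0.9]
gripper_width: 0.58
finger_force: 42.8
t 20.1 tcp [ 0.5982 -0.1072  0.0294] yaw -5.0 tilt [-0.  0.] grip 0.58 42.8 F [ 0.4  0.3 -0.9] q [-0.23  0.18  1.53  0.    1.44  1.42]
turn 0.0 shift mm [ 0.4  0.5 -0.1]
time_s: 20.72
eef_pos: [0.5968, -0.1069, 0.1077]
ee_rot: [0.999, -0.043, -0.003, -0.0]
ft_force: [-0.3, -0.1, -0.3]
gripper_width: 0.85
finger_force: 0.0
t 20.73 tcp [ 0.5968 -0.1069  0.1077] yaw -5.0 tilt [-0.005   0.0012] grip 0.85 0.0 F [-0.3 -0.1 -0.3] q [-0.23  0.13  1.44  0.    1.58  1.42]
turn -5.0 shift mm [-186.2  201.   -81.6]
```

```bash
python3 -m creep '[[[0,0,-0.05],[0,0,0],0.85],[[0,0,-0.04],[0,0,-5],0.85],[[-0.06,0,0],[0,0,0],1],[[-0.06,0,0],[0,0,0],1],[[-0.036,0.045,0],[0,0,0],1]]'
python3 -m creep '[[[-0.03,0.052,0],[0,0,0],1],[[0,0.052,0],[0,0,0],1],[[0,0.052,0],[0,0,0],1],[[0,0,0],[0,0,0],1],[[0,0,0],[0,0,0],1]]'
python3 go.py .411 -.308 .065 0
python3 tin.py
python3 - <<'E'
from h import *
c=camera('top');P=cloud(c);Z=P[...,2]
m=(abs(P[...,0]-.611)<.045)&(abs(P[...,1]+.109)<.045)&(Z>.038)&(Z<.055)&(c['depth']>0)
p=(P[m][:,:2]*1000).astype(np.float32); print('heel',cv2.minAreaRect(p),np.percentile(Z[m],[5,50,95]),m.sum())
cv2.imwrite('pics/top2.png',c['pixels'])
E
```

```text
time_s: 21.35
eef_pos: [0.4405, -0.1509, 0.1996]
ee_rot: [1.0, 0.002, 0.0, -0.0]
ft_force: [1.5, -1.7, 0.2]
gripper_width: 1.002
finger_force: 0.0
time_s: 21.98
eef_pos: [0.4122, -0.3081, 0.1994]
ee_rot: [1.0, -0.0, -0.0, -0.0]
ft_force: [0.2, -0.0, -0.8]
gripper_width: 1.002
finger_force: 0.0
t 21.98 tcp [ 0.4122 -0.3081  0.1994] yaw -0.0 tilt [-0.0001  0.0007] grip 1.002 0.0 F [ 0.2 -0.  -0.8] q [-0.71 -0.14  1.55  0.    1.74  0.86]
turn -0.0 shift mm [-1.200e+00 -1.000e-01  1.344e+02]
tin ((0.6044383645057678, 0.010157839395105839), 0.033403243869543076) 0.06808868553321738 539
heel ((610.7957763671875, -107.85672760009766), (49.89289855957031, 55.352542877197266), 85.90509796142578) [0.04122668 0.04443812 0.04738649] 525
```

View pics/top2.png

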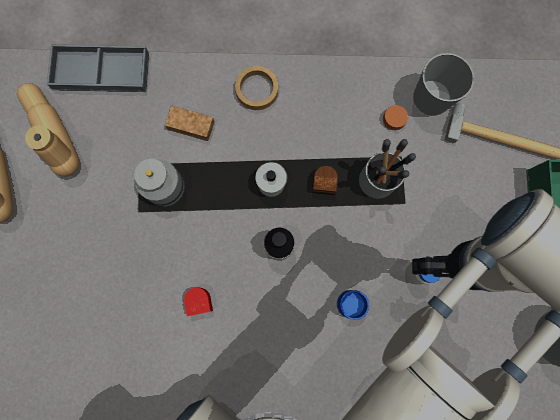

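Tin with lid is at (271,180) and the heel at (325,180) on the strip. Both are placed well, and the bystanders are untouched. Next is the bottle.

```bash
python3 -m creep '[[[-0.001,0,0.04],[0,0,0],1],[[0,0,0.04],[0,0,0],1],[[0,0,0.03],[0,0,0],1],[[0,0,0.015],[0,0,0],1],[[0,0,0.004],[0,0,0],1]]'
python3 -m creep '[[[0,0,0],[0,0,0],1],[[0,0,0],[0,0,0],1]]'
python3 go.py .411 -.308 .068 0
python3 - <<'E'
from h import *
c=camera('top');P=cloud(c);Z=P[...,2]
m=(abs(P[...,0]-.611)<.022)&(abs(P[...,1]+.109)<.02)&(Z>.03)&(Z<.055)&(c['depth']>0)
p=P[m];A=np.c_[p[:,:2]-p[:,:2].mean(0),np.ones(len(p))];s=np.linalg.lstsq(A,p[:,2],rcond=None)[0];print('heel plane',s, 'sd',(p[:,2]-A@s).std())
E
```

```text
time_s: 22.7
eef_pos: [0.4114, -0.3076, 0.0702]
ee_rot: [1.0, 0.001, -0.0, -0.0]
ft_force: [0.3, -0.3, 0.5]
gripper_width: 0.997
finger_force: 0.0
time_s: 22.95
eef_pos: [0.4119, -0.3088, 0.072]
ee_rot: [1.0, 0.0, 0.001, 0.001]
ft_force: [-0.1, -0.6, 1.1]
gripper_width: 0.997
finger_force: 0.0
t 22.95 tcp [ 0.4119 -0.3088  0.072 ] yaw 0.0 tilt [ 0.0019 -0.0016] grip 0.997 0.0 F [-0.1 -0.6  1.1] q [-0.71 -0.1   1.74  0.    1.5   0.86]
turn 0.0 shift mm [-0.9 -0.8  4. ]
heel plane [ 0.00256795 -0.00592991  0.04434194] sd 0.0017464042310993933
```

```bash
python3 -m creep '[[[-0.001,-0.001,0.004],[0,0,0],1],[[0,0,0],[0,0,0],0.3],[[0,0,0],[0,0,0],0.3],[[0,0,0],[0,0,0],0.3],[[0,0,0],[0,0,0],0.3]]' 40
python3 -m creep '[[[0,0,0],[0,0,0],0.3],[[0,0,0],[0,0,0],0.3]]'
python3 go.py .411 -.308 .068 0
```

```text
time_s: 23.62
eef_pos: [0.4104, -0.3075, 0.0668]
ee_rot: [1.0, 0.0, 0.0, 0.0]
ft_force: [0.2, 1.0, 2.5]
gripper_width: 0.55
finger_force: 40.7
time_s: 23.88
eef_pos: [0.4104, -0.3075, 0.0668]
ee_rot: [1.0, 0.0, 0.0, 0.0]
ft_force: [0.2, -0.5, 2.2]
gripper_width: 0.553
finger_force: 40.8
t 23.88 tcp [ 0.4104 -0.3075  0.0668] yaw 0.0 tilt [ 0.0005 -0.0005] grip 0.553 40.8 F [ 0.2 -0.5  2.2] q [-0.71 -0.1   1.75 -0.    1.5   0.86]
turn 0.0 shift mm [ 0.6  0.5 -1.2]
```

```bash
python3 -m creep '[[[0,0,-0.02],[0,0,0],0.3],[[0,0,-0.04],[0,0,0],0.3],[[0,0,-0.05],[0,0,0],0.3],[[0,0,-0.05],[0,0,0],0.3],[[0,-0.04,-0.02],[0,0,0],0.3]]'
python3 -m creep '[[[0,-0.05,0],[0,0,0],0.3],[[0,-0.05,0],[0,0,0],0.3],[[0,-0.05,0],[0,0,0],0.3],[[0.03,-0.02,0],[0,0,0],0.3],[[0.05,-0.02,0],[0,0,0],0.3]]'
python3 go.py .7043 .0158 .25 0
```

```text
time_s: 24.5
eef_pos: [0.4105, -0.2685, 0.2507]
ee_rot: [1.0, -0.001, 0.002, 0.002]
ft_force: [0.8, 0.6, -1.6]
gripper_width: 0.548
finger_force: 41.4
time_s: 25.12
eef_pos: [0.4904, -0.0761, 0.2486]
ee_rot: [1.0, 0.0, 0.001, 0.0]
ft_force: [1.3, -0.9, -1.4]
gripper_width: 0.547
finger_force: 41.4
t 25.12 tcp [ 0.4904 -0.0761  0.2486] yaw 0.0 tilt [ 0.0028 -0.0009] grip 0.547 41.4 F [ 1.3 -0.9 -1.4] q [-0.22 -0.19  1.5  -0.    1.83  1.35]
turn 0.0 shift mm [213.9 -91.9  -0.9]
```

```bash
python3 -m creep '[[[0.0535,-0.023,0],[0,0,0],0.3],[[0.0535,-0.023,0],[0,0,0],0.3],[[0.0535,-0.023,0],[0,0,0],0.3],[[0.053,-0.023,0],[0,0,0],0.3],[[0,0,0],[0,0,0],0.3]]'
python3 -m creep '[[[0,0,0.05],[0,0,0],0.3],[[0,0,0.05],[0,0,0],0.3],[[0,0,0],[0,0,0],0.3],[[0,0,0],[0,0,0],0.3]]'
python3 go.py .704 .0159 .068 0
```

```text
time_s: 25.75
eef_pos: [0.7058, 0.017, 0.2395]
ee_rot: [1.0, 0.002, -0.005, -0.0]
ft_force: [0.2, 0.5, -2.3]
gripper_width: 0.551
finger_force: 41.5
time_s: 26.25
eef_pos: [0.704, 0.0146, 0.1499]
ee_rot: [1.0, 0.0, 0.002, 0.0]
ft_force: [-0.0, 0.3, -0.2]
gripper_width: 0.549
finger_force: 41.5
t 26.25 tcp [0.704  0.0146 0.1499] yaw 0.0 tilt [ 0.0034 -0.0001] grip 0.549 41.5 F [-0.   0.3 -0.2] q [-0.03  0.37  1.08 -0.    1.69  1.54]
turn 0.0 shift mm [-0.3 -1.3 81.9]
```

```bash
python3 -m creep '[[[0,-0.001,0.03],[0,0,0],0.3],[[0,0,0.03],[0,0,0],0.3],[[0,0,0.012],[0,0,0],0.3],[[0,0,0],[0,0,0],0.3],[[0,0,0],[0,0,0],0.3]]'
python3 -m creep '[[[0,0,0],[0,0,0],0.3],[[0,0,0],[0,0,0],0.3]]'
python3 go.py .704 .0159 .067 0
```

```text
time_s: 26.88
eef_pos: [0.7048, 0.0157, 0.0773]
ee_rot: [1.0, 0.0, 0.002, 0.0]
ft_force: [0.5, -0.4, -1.2]
gripper_width: 0.55
finger_force: 41.5
time_s: 27.12
eef_pos: [0.704, 0.0158, 0.0754]
ee_rot: [1.0, 0.0, 0.001, 0.0]
ft_force: [-0.3, -0.8, -1.4]
gripper_width: 0.552
finger_force: 41.5
t 27.12 tcp [0.704  0.0158 0.0754] yaw 0.0 tilt [ 0.0013 -0.    ] grip 0.552 41.5 F [-0.3 -0.8 -1.4] q [-0.03  0.4   1.18  0.    1.56  1.54]
turn 0.0 shift mm [ 0.  -0.1  8.4]
```

```bash
python3 -m creep '[[[0,0,0.004],[0,0,0],0.3],[[0,0,0.003],[0,0,0],0.3],[[0,0,0.001],[0,0,0],0.3],[[0,0,0],[0,0,0],0.3],[[0,0,0],[0,0,0],0.3]]'
python3 go.py .704 .0159 .067 0
```

```text
time_s: 27.75
eef_pos: [0.7037, 0.0158, 0.0669]
ee_rot: [1.0, 0.0, 0.0, 0.0]
ft_force: [-2.3, 0.6, 2.0]
gripper_width: 0.55
finger_force: 41.7
t 27.75 tcp [0.7037 0.0158 0.0669] yaw 0.0 tilt [ 0.0004 -0.0001] grip 0.55 41.7 F [-2.3  0.6  2. ] q [-0.03  0.4   1.19 -0.    1.55  1.54]
turn 0.0 shift mm [ 0.3 -0.1 -0.1]
```

```bash
python3 -m creep '[[[0,0,0],[0,0,0],0.7],[[0,0,0],[0,0,0],1],[[0,0,0],[0,0,0],1],[[0,0,-0.04],[0,0,0],1],[[0,0,-0.05],[0,0,0],1]]'
python3 -m creep '[[[0,0,-0.05],[0,0,0],1],[[0,0,-0.04],[0,0,0],1],[[-0.05,-0.03,0],[0,0,0],1],[[-0.05,-0.03,0],[0,0,0],1],[[-0.05,-0.03,0],[0,0,0],1]]'
python3 -m creep '[[[-0.05,-0.03,0],[0,0,0],1],[[-0.04,-0.04,0],[0,0,0],1],[[-0.04,-0.04,0],[0,0,0],1],[[0,-0.05,0],[0,0,0],1],[[0,-0.05,0],[0,0,0],1]]'
python3 -m creep '[[[0,-0.04,0],[0,0,0],1],[[0,0,0],[0,0,0],1],[[0,0,0],[0,0,0],1]]'
python3 go.py; python3 tin.py
python3 - <<'E'
from h import *
c=camera('top');P=cloud(c);Z=P[...,2]
m=(abs(P[...,0]-.7045)<.04)&(abs(P[...,1]-.0159)<.04)&(Z>.1)&(c['depth']>0)
p=P[m];print('cap',cv2.minEnclosingCircle(p[:,:2].astype(np.float32)),np.median(p,0))
cv2.imwrite('pics/top3.png',c['pixels']); cv2.imwrite('pics/s3.png',camera('scene')['pixels'])
E
```

```text
time_s: 28.38
eef_pos: [0.7027, 0.0159, 0.1552]
ee_rot: [1.0, 0.0, -0.002, -0.0]
ft_force: [-0.2, 0.2, 0.8]
gripper_width: 0.999
finger_force: 0.0
time_s: 29.0
eef_pos: [0.5521, 0.1065, 0.2463]
ee_rot: [1.0, 0.0, 0.0, -0.0]
ft_force: [-0.2, 0.8, 0.5]
gripper_width: 1.001
finger_force: 0.0
time_s: 29.62
eef_pos: [0.4228, 0.3172, 0.2472]
ee_rot: [1.0, 0.0, 0.001, -0.0]
ft_force: [0.5, 0.7, 0.9]
gripper_width: 1.001
finger_force: 0.0
time_s: 30.0
eef_pos: [0.4235, 0.3552, 0.2464]
ee_rot: [1.0, 0.0, -0.0, 0.0]
ft_force: [0.0, 0.2, -0.5]
gripper_width: 0.998
finger_force: 0.0
t 30.0 tcp [0.4235 0.3552 0.2464] yaw 0.0 tilt [-0.0001 -0.0007] grip 0.998 0.0 F [ 0.   0.2 -0.5] q [ 0.64 -0.04  1.36 -0.    1.81  2.21]
tin ((0.604301393032074, 0.010173658840358257), 0.03354232385754585) 0.06794081279815128 538
cap ((0.7033268809318542, 0.014321883209049702), 0.022285789251327515) [0.7020262  0.0134206  0.10989987]
```

View pics/top3.png

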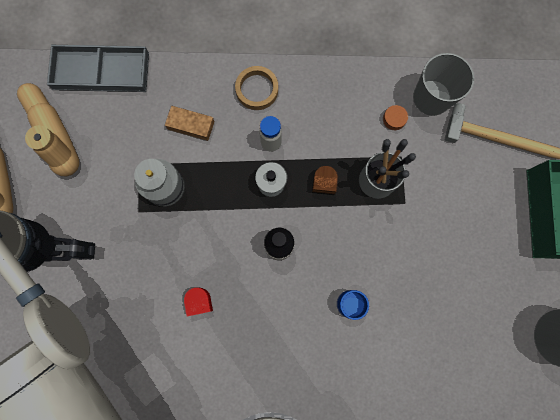

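View pics/s3.png

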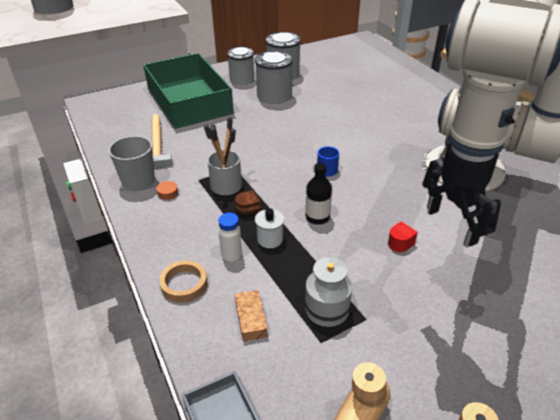

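Everything stands as asked: tin with lid at (271,180), heel at (325,180), bottle behind the tin at (270,128), 99 mm from the tin by measurement. Handing in.

```bash
python3 -c "from workcell import close_job; print(close_job())"
```

```text
the job is handed in; nothing more can be done
None
```

The job is handed in: the tin stands mid-strip with its lid on, the heel lies flat midway between tin and brush pot, and the white bottle stands 99 mm behind the tin (by camera), all done in order in about 30 s without moving the dark bottle, wax cake or sanding block.

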